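# Vent the hand vacuum pump and hold its plunger at the set mark

### The job

Get the hand vacuum pump ready for a leak test: pull its sprung vent lever through its whole stroke, over towards the plunger end until it stops, and ease it slowly back home without letting it snap. Then take the telescoping plunger rod by its handle end, draw it out against its spring until the black handle disc is in line with the pointer of the index clip on the scale, and finish while still holding it there steadily. Leave the flask, the timer and the vial where they stand.

Things in the scene. Friction and masses are not known exactly. Their poses are not given: they have to be found in the camera images.
- pump: fixed hand vacuum pump: grey base plate 410 x 96 x 12 mm (x -217 to +193), white lying barrel 44 mm across, axis along the body's x, 90 mm above the bench. Origin: under the plate on the barrel's line; z up. The plunger draws out along its own -x, roughly to the robot's right; +y roughly faces the robot. Barrel with gland nut: x -35 to +114 mm, top below 118 mm; a gauge is on its +y side
- lever (a joint): sprung vent lever at the rear (+x) end, rad: 0 = home, leaning back 0.45 rad from the vertical towards +x; grows as its grip is pulled up and over towards the body's -x; 0.9 = end stop, leaning 0.45 rad towards -x. Return spring: about 2.5 N at the grip at home, 7 N at the end stop; let go, it snaps back
- lever_grip (a point): centre of the lever's black cross grip, a round bar 24 mm in diameter, 46 mm long along the pump's y (T-handle), on the end of a 10 mm steel arm that slopes away below its middle, 120 mm from the hinge; 178 mm above the bench at both ends of the stroke, 190 mm at the middle. Best pinched from above by its two long flanks, a little above its centre
- lever_hinge (a point): hinge of the lever, 70 mm above the bench; the hinge axis runs along the pump's y, so the grip moves in the pump's x-z plane
- rod: the telescoping plunger rod, sliding along the pump's -x only; origin on its axis (90 mm above the bench), over the pump's origin when home, so 94 mm from the disc's centre; axes as the pump's. Stop at 120 mm of draw. Spring: 4 N at home, 80 N/m more as it comes out (12 N at 100 mm), plus a little damping; let go, it goes home. A middle tube 23 mm across follows at half the draw
- handle (a point): centre of the plunger's black handle disc, 48 mm in diameter, 8 mm thick, faces across the pump's x, 90 mm above the bench; at pump x = -94 mm when home. Behind it (+x) 45 mm of bare steel rod, 12 mm in diameter, can be grasped from above when home, more when drawn; nothing within 50 mm beside the rod there is higher than 56 mm above the bench
- index_tip (a point): pointer tip of the index clip, a small dark steel clip with an upright pointer (tip 54 mm above the bench) fixed on the scale on the base plate, 25 mm to the +y side of the rod's line; axes as the pump's. It marks the length: the disc's centre must come to the same x along the pump as this tip (50 to 100 mm of draw)
- flask: conical glass flask, 84 mm wide, 125 mm high, standing behind the pump; origin under its centre; bystander
- timer: small upright timer, 42 x 64 x 77 mm, behind the pump; origin under its centre; bystander
- vial: white capped vial, 26 mm wide, 49 mm high, to the right of the pump; origin under its centre; bystander

How it is judged:
By the outcome, as a careful person would: the job done as asked, in the order asked, and still so for the second after the job is handed in, while the arm keeps its last pose, push and grip.
It also fails if it takes over 51 s, if anything falls off the work surface, if the arm or the gripper's body presses on something with over 40 N, if the wrist force passes 120 N, or if a joint passes its speed limit or range.

### The arm

A 7-joint arm with a two-finger parallel gripper is mounted at the origin on a cart in front of the work surface, level with it; the furniture and walls round the work are solid. World frame = base frame: x ahead of the robot, y to its left, z up, the work surface at z = 0. Lengths are in m, angles in rad, forces in N, time in s.
With the tool pointing down it reaches from about 0.425 to 0.95 m from the base axis. Payload 4.7 kg.
Tool frame: the origin (TCP) lies midway between the tips of the shut fingers; the grasp point (between the pads) lies 19 mm behind it (env.hold_point_z is the distance from the TCP to the grasp point, in m); z points along the fingers, y is the line along which they close (so a half turn about z gives the same grasp; the last joint's range is limited). The gripper opens to 85 mm and grips with 20 to 120 N. Pads are 22 mm wide; open, the fingers measure 114 mm over their backs; the gripper's body (76 mm by 85 mm) begins 54 mm behind the grasp point. The pads swing forward as they close: fully open they stand 13 mm farther back than shut.
Start: joints at [1.106, 0.469, -0.049, 1.532, 0.024, 1.141, -0.082], TCP at [0.285, -0.612, 0.231] pointing down, gripper open.
Joint ranges: [-2.59, 2.59], [-0.33, 1.99], [-1.39, 1.29], [0.1, 2.45], [-1.04, 4.18], [0.21, 1.99], [-2.66, 2.66]. Speed limits (rad/s): [2.57, 2.57, 3.14, 3.14, 3.14, 3.14, 3.14].

### API

Orientations are given as [roll, pitch, yaw] about the fixed x, y, z axes, in that order (R = Rz(yaw) Ry(pitch) Rx(roll)).
In Python, from station import env gives the robot as it stands.
- The arm moves only by the tool send_rows, never from a script. Its argument "motion" is a list of rows, each a list of 7 numbers: the shift along the tool's x, y, z in mm, then the turn, a rotation vector about the tool's x, y, z in units of 5 degrees (1.0 is 5 degrees), then the gripper command: -1 is shut, 1 is fully open, values between are in proportion. A call has 1 to 20 rows; each row shifts and turns the commanded pose from where the row before left it, along the tool's axes as they then stand; what a row does not reach is not made up. A row lasts 1/8 s, in which the tool goes at most 62.5 mm and 10.7 degrees, less where a joint would pass 70% of its speed; a pose out of reach is approached as far as the arm can. A call is refused whole if a number of a shift passes 62.5 or a number of a turn 1, either way. A call with a gripper value outside its range is refused whole. The fingers move at their own pace and stop on an object; "grip_force" is the grip in N (left out, the last holds). Time passes only in rows, so rows that do not move let the fingers close. It gives the time, the measured TCP pose, the force, the opening and the grip force at its end, in the units of the state.
- env.get_state(): the state, without advancing time (a new reading comes with each control period).
- env.camera(name): name is "scene" or "side" or "wrist"; returns a dict with "img" (480x640x3 uint8, red, green, blue), "depth" (480x640 float32, m along the optical axis (not along the pixel's ray), 0 where there is no reading), "camera_matrix" (3x3 intrinsics, pixels), "camera_from_world" (4x4, takes a point from world to camera coordinates). Camera axes: x right, y up, looking along -z (the intrinsics and any distortion apply to the point x, -y, -z); pixel columns grow to the right and rows downward; lengths in m; the calibration is good to about 2 mm. The wrist camera is an equidistant fisheye: a pixel r from the principal point sees the ray r / f radians off the axis. A picture is of the moment at which its call begins.
- env.job_done(): hands the job in; it is judged then, once.
The state is a dict: "time_s": time; "joint_pos": joint angles; "qd": joint speeds; "joint_torque": joint torques, N m; "eef_pos": TCP position; "tool_rot": TCP orientation; "wrist_force": force on the tool from outside, world axes, zero at the start; "wrist_torque": the same for the moment, N m; "width": finger opening in m; "grip_force": force on a finger pad.
Only numpy, scipy, OpenCV 4.12 (cv2) and the standard library are available. Lean on these libraries where they do the work, as an engineer would, in place of code of your own. Each camera call takes 0.05 s, during which the arm holds its last target. There are 200 camera calls.

## Working session

There is one attempt and no reset: what is moved stays moved. The work goes in short steps, Python scripts to look and compute and a tool call to move; the robot and the scene stay as the last step left them, time stands still between calls to the robot, and variables do not carry over. Pictures are saved under pics/ and viewed, at most 10 in all, crops included, and the job is handed in when it is done.

Besides the shell and the picture viewer there is one more tool, called after "Call:" as a command line: name --pt "numbers of a row" for each row, then --argument value for the rest. send_rows: Moves the arm, as the interface text tells. Its arguments: {"type":"object","properties":{"motion":{"type":"array"},"grip_force":{"type":"number"}},"required":["motion"]}

```bash
ls; mkdir -p pics
cat > h.py <<'E'
import numpy as np, cv2
from station import env
def ray(c,u,v,fish=False):
    K=c["camera_matrix"];T=np.linalg.inv(c["camera_from_world"])
    a=(u-K[0,2])/K[0,0];b=(v-K[1,2])/K[1,1]
    if fish:
        r=np.hypot(a,b);s=np.sin(r)/max(r,1e-9);d=np.array([a*s,-b*s,-np.cos(r)])
    else: d=np.array([a,-b,-1.])
    return T[:3,3],T[:3,:3]@d
def onz(c,u,v,z,fish=False):
    o,d=ray(c,u,v,fish);return o+d*(z-o[2])/d[2]
def dep(c,u,v):
    o,d=ray(c,u,v);return o+d*c["depth"][int(v),int(u)]
def cross(r1,r2):
    (o1,d1),(o2,d2)=r1,r2
    A=np.stack([d1,-d2],1);t=np.linalg.lstsq(A,o2-o1,rcond=None)[0]
    p,q=o1+t[0]*d1,o2+t[1]*d2;return (p+q)/2,np.linalg.norm(p-q)
def save(n,c): cv2.imwrite("pics/"+n+".png",c["img"][:,:,::-1])
E
python3 - <<'E'
from h import *
import pickle
print(env.get_state(), env.hold_point_z)
cs={}
for n in("scene","side","wrist"):
    c=env.camera(n);save(n+"0",c);cs[n]=c;print(n,c["camera_matrix"].round(1).tolist(),np.linalg.inv(c["camera_from_world"])[:3,3].round(3))
pickle.dump(cs,open("c0.pkl","wb"))
E
```

```text
pics
{'time_s': 0.0, 'joint_pos': array([ 1.10611033,  0.46946963, -0.04858504,  1.53372416,  0.02407488,
        1.14096186, -0.08232812]), 'qd': array([ 0.00155665,  0.00218225, -0.00028976,  0.00016719,  0.00169671,
        0.00198866,  0.00084955]), 'joint_torque': array([-3.85852209e-04, -5.10312402e+01, -4.63866151e-02, -2.37718534e+01,
        1.07718658e-02,  7.49868806e-03, -2.00427216e-06]), 'eef_pos': array([ 0.28469475, -0.61137404,  0.23022956]), 'tool_rot': array([-3.13961487e+00,  5.38537393e-05,  4.35770897e-01]), 'wrist_force': array([ 0.21830531, -0.23029612, -0.72655001]), 'wrist_torque': array([ 0.01857595, -0.00372543, -0.04126167]), 'grip_force': 0.0, 'width': 0.08532467987269281} 0.0187
scene [[491.2, 0.0, 322.1], [0.0, 491.2, 236.6], [0.0, 0.0, 1.0]] [-0.153  0.764  0.689]
side [[498.8, 0.0, 320.8], [0.0, 498.8, 239.7], [0.0, 0.0, 1.0]] [ 0.194 -1.052  0.509]
wrist [[371.6, 0.0, 318.5], [0.0, 371.6, 235.4], [0.0, 0.0, 1.0]] [ 0.359 -0.576  0.374]
```

View pics/scene0.png

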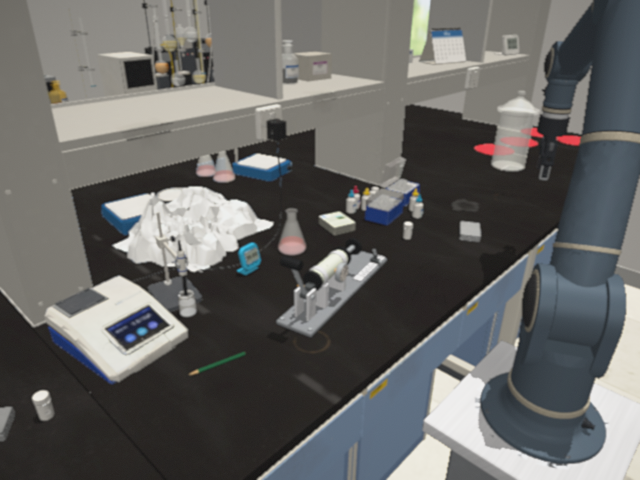

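View pics/side0.png

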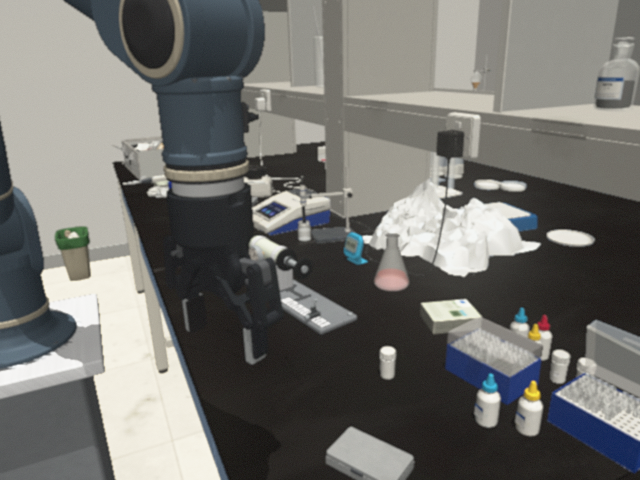

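The scene shot has the pump's plate from (282,322) to (385,258), the disc near (352,248) and the lever grip near (292,263). In the side shot the disc is at (304,266) and the gripper partly hides the pump. I'll enlarge both.

Run:
```python
import pickle,cv2,numpy as np
from h import *
cs=pickle.load(open("c0.pkl","rb"))
a=cs["scene"]["img"][220:340,270:400];b=cs["side"]["img"][220:340,240:370]
o=np.hstack([cv2.resize(x,(390,360),interpolation=cv2.INTER_CUBIC) for x in(a,b)])
cv2.imwrite("pics/crop0.png",o[:,:,::-1])
c=cs["scene"]
for u,v in[(292,263),(352,248),(325,267),(282,322),(385,258),(375,254)]:print(u,v,dep(c,u,v).round(3))
for u,v in[(304,266),(270,247),(355,318)]:print(u,v,dep(cs["side"],u,v).round(3))
```

```text
292 263 [0.494 0.151 0.183]
352 248 [ 0.554 -0.122  0.093]
325 267 [0.518 0.022 0.11 ]
282 322 [0.535 0.147 0.01 ]
385 258 [ 0.541 -0.257  0.014]
375 254 [ 0.549 -0.219  0.039]
304 266 [ 0.565 -0.144  0.097]
270 247 [ 0.53  -0.027  0.108]
355 318 [ 0.63  -0.25   0.008]
```

View pics/crop0.png

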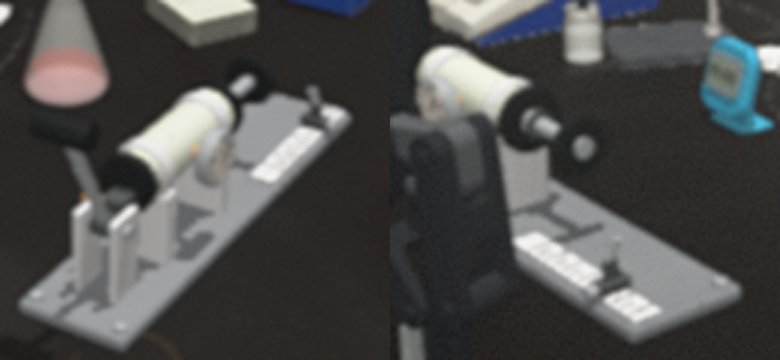

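View pics/wrist0.png

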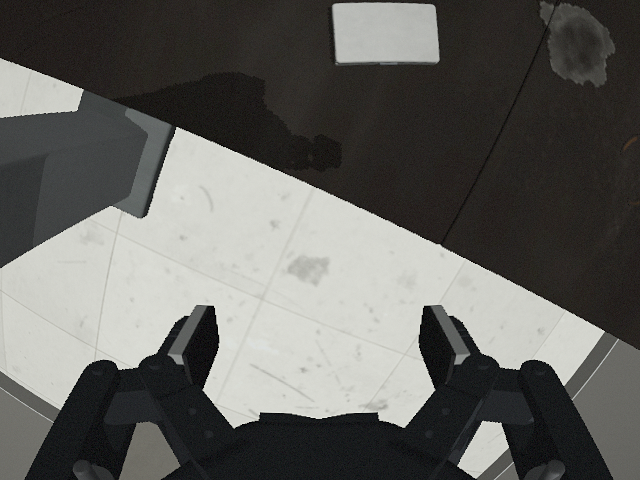

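Run:
```python
import pickle
from h import *
cs=pickle.load(open("c0.pkl","rb"));s,d=cs["scene"],cs["side"]
P=[onz(s,u,v,.012) for u,v in[(311.7,335.7),(276,321.7),(387.3,259.3)]]
Q=[onz(d,u,v,.012) for u,v in[(321,332.7),(356.7,317.3)]]
for p in P+Q:print(p.round(4))
L=P[0]-(P[2]+Q[0])/2;print(np.linalg.norm(L),np.linalg.norm(P[0]-P[1]),np.linalg.norm(Q[0]-Q[1]))
ax=L/np.linalg.norm(L);print("yaw",np.arctan2(ax[1],ax[0]),ax)
for n,a,b in[("disc",(353.7,247),(303,269.3)),("tip",(374.7,249.3),(315,300))]:
    print(n,*cross(ray(s,*a),ray(d,*b)))
# black grip region in scene
g=cv2.cvtColor(s["img"],cv2.COLOR_RGB2GRAY)
pts=np.array([dep(s,u,v) for u in range(276,308) for v in range(252,275) if s["depth"][v,u]>0])
pts=pts[(pts[:,2]>.16)&(pts[:,2]<.2)];print(len(pts),pts.mean(0),pts.min(0),pts.max(0))
```

```text
[0.4492 0.1378 0.012 ]
[0.5436 0.1576 0.012 ]
[ 0.5345 -0.2591  0.012 ]
[ 0.5399 -0.2778  0.012 ]
[ 0.6306 -0.256   0.012 ]
0.41566775294637187 0.09640411250990726 0.09330097611593796
yaw 1.7841096035707789 [-0.21169924  0.97733486  0.        ]
disc [ 0.56334379 -0.1388993   0.08714947] 0.002209760419095582
tip [ 0.55363966 -0.22051357  0.05270895] 0.0021306314097024946
250 [0.49706287 0.14944636 0.18202934] [0.47641558 0.13018586 0.16156955] [0.52450631 0.16130787 0.19084946]
```

The disc, tip and plate agree with the given heights (87 and 53 mm) and sizes (plate 416 x 96 mm). Pump yaw is about 1.784 and the draw about 78 mm. Next I turn the tool to the pump's axes and move in to look from close up.

Call:
send_rows --pt "0 0 -15 0 0 0.85 1" --pt "0 0 -15 0 0 0.85 1" --pt "0 0 -10 0 0 0.85 1" --pt "19 -33 0 0 0 0 1" --pt "19 -33 0 0 0 0 1" --pt "19 -33 0 0 0 0 1" --pt "19 -33 0 0 0 0 1" --pt "19 -33 0 0 0 0 1" --pt "19 -33 0 0 0 0 1" --pt "19 -33 0 0 0 0 1" --pt "19 -33 0 0 0 0 1" --pt "19 -33 0 0 0 0 1" --pt "19 -33 0 0 0 0 1" --pt "19 -33 0 0 0 0 1" --pt "19 -33 0 0 0 0 1" --pt "19 -33 0 0 0 0 1" --pt "19 -33 0 0 0 0 1" --pt "0 0 0 0 0 0 1"

```text
time_s: 2.4
eef_pos: [0.4477, -0.101, 0.2713]
tool_rot: [-3.141, -0.0, 0.219]
wrist_force: [-0.5, -0.2, 0.6]
width: 0.0856
grip_force: 0.0
```

Run:
```python
from h import *
import pickle
s=env.get_state();print(s["time_s"],s["eef_pos"],s["tool_rot"],s["joint_pos"].round(2))
c=env.camera("wrist");save("w1",c);pickle.dump(c,open("w1.pkl","wb"))
```

```text
2.4 [ 0.44771308 -0.10100786  0.27132504] [-3.14093098e+00 -4.03658871e-04  2.19458162e-01] [ 0.46  0.09 -0.35  1.95  0.04  1.1  -1.26]
```

View pics/w1.png

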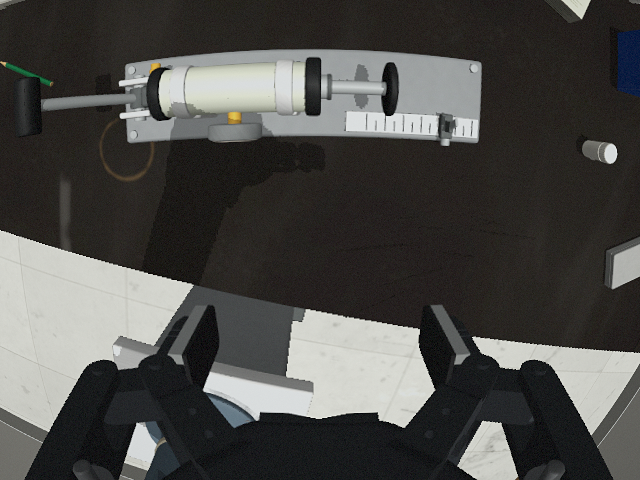

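The wrist view is clear: grip (29,107), disc (391,89), index clip about (445,120). I'll move towards the lever for a second viewpoint.

Call:
send_rows --pt "7.5 -29 0 0 0 0 1" --pt "7.5 -29 0 0 0 0 1" --pt "7.5 -29 0 0 0 0 1" --pt "7.5 -29 0 0 0 0 1" --pt "7.5 -29 0 0 0 0 1" --pt "7.5 -29 0 0 0 0 1" --pt "7.5 -29 0 0 0 0 1" --pt "7.5 -29 0 0 0 0 1" --pt "0 0 0 0 0 0 1"

```text
time_s: 3.58
eef_pos: [0.4567, 0.1362, 0.2712]
tool_rot: [-3.141, 0.0, 0.215]
wrist_force: [-0.3, 0.0, -0.1]
width: 0.0852
grip_force: 0.0
```

Run:
```python
from h import *
import pickle
s=env.get_state();print(s["time_s"],s["eef_pos"],s["tool_rot"],s["joint_pos"].round(2))
c=env.camera("wrist");save("w2",c);pickle.dump(c,open("w2.pkl","wb"))
```

```text
3.575 [0.45674225 0.13615447 0.27119467] [-3.14123486e+00  6.06368979e-05  2.15335592e-01] [ 0.13  0.15 -0.56  1.91  0.09  1.11 -1.82]
```

View pics/w2.png

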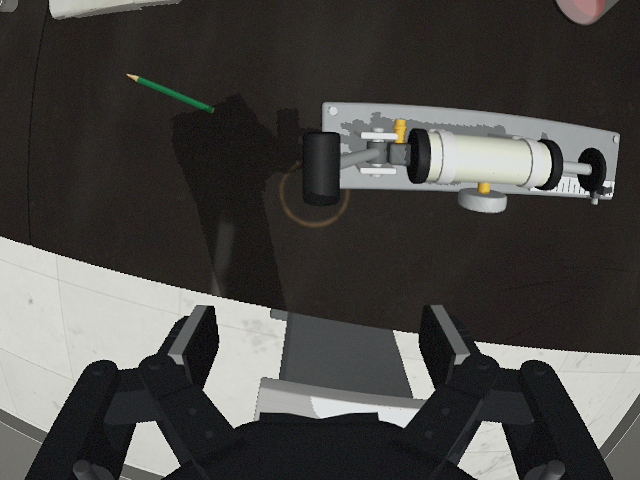

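Run:
```python
from h import *
import pickle
a=pickle.load(open("w1.pkl","rb"));b=pickle.load(open("w2.pkl","rb"));s=pickle.load(open("c0.pkl","rb"))["scene"]
r=lambda c,p:ray(c,*p,True)
print("grip",cross(r(a,(29,107)),r(b,(321,168))),cross(ray(s,291.3,263.7),r(b,(321,168))), onz(b,321,168,.178,True))
print("disc",cross(r(a,(391,89)),r(b,(592,170))))
P=[onz(a,*p,.012,True) for p in[(126,143),(127,62),(480,142),(481,62)]]
for p in P:print(p.round(4))
O=(P[2]+P[3])/2;x=(P[0]+P[1])/2-O;print(np.linalg.norm(x));x/=np.linalg.norm(x);x[2]=0;print(x,np.arctan2(x[1],x[0]))
q=[onz(b,*p,.012,True) for p in[(323,103),(619,133),(613,199)]]
for p in q:print(p.round(4))
v=q[0]-q[1];print(np.linalg.norm(v),np.arctan2(v[1],v[0]))
```

```text
grip (array([0.50269093, 0.14528812, 0.17617454]), np.float64(0.00013226828161375874)) (array([0.50252369, 0.14522565, 0.17575648]), np.float64(0.00012652303017429885)) [0.50288399 0.1453598  0.178     ]
disc (array([ 0.56374369, -0.13819981,  0.09144347]), np.float64(5.025370401724445e-05))
[0.4567 0.1341 0.012 ]
[0.5521 0.1496 0.012 ]
[ 0.5446 -0.268   0.012 ]
[ 0.6348 -0.2455  0.012 ]
0.4076411638334714
[-0.20929137  0.97785332  0.        ] 1.7816465516289617
[0.5489 0.1522 0.012 ]
[ 0.6352 -0.2441  0.012 ]
[ 0.545 -0.269  0.012]
0.40564016197035546 1.785189751917736
```

Grip at (0.503, 0.145, 0.176-0.178), agreeing across three views, and the yaw of 1.783 is confirmed. I'll go over the grip, descend with the grasp point about 8 mm above centre, then close.

Call:
send_rows --pt "16 0 0 0 0 0 1" --pt "16 1 0 0 0 0 1" --pt "15 0 15 0 0 0 1" --pt "0 0 30 0 0 0 1" --pt "0 0 30 0 0 0 1" --pt "0 0 20 0 0 0 1" --pt "0 0 10 0 0 0 1" --pt "0 0 0 0 0 0 1" --grip_force 40

```text
time_s: 4.62
eef_pos: [0.5033, 0.144, 0.1658]
tool_rot: [-3.141, 0.001, 0.213]
wrist_force: [-0.2, -0.2, -0.4]
width: 0.0858
grip_force: 0.0
```

Run:
```python
from h import *
c=env.camera("wrist");save("w3",c);print(env.get_state()["eef_pos"],env.get_state()["tool_rot"])
```

```text
[0.50358298 0.14429299 0.16656225] [-3.14148547e+00 -5.35297110e-04  2.12762596e-01]
```

View pics/w3.png

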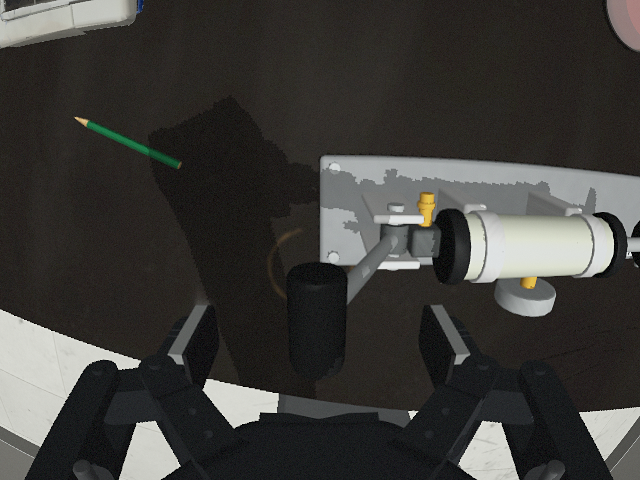

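The grip bar, centred at (318,320), sits midway between the pads at (195,335) and (445,335). I'll close on it.

Call:
send_rows --pt "0 0 0 0 0 0 -1" --pt "0 0 0 0 0 0 -1" --pt "0 0 0 0 0 0 -1" --pt "0 0 0 0 0 0 -1" --pt "0 0 0 0 0 0 -1" --pt "0 0 0 0 0 0 -1" --pt "0 0 0 0 0 0 -1" --pt "0 0 0 0 0 0 -1"

```text
time_s: 5.68
eef_pos: [0.5029, 0.1447, 0.1667]
tool_rot: [-3.141, -0.001, 0.213]
wrist_force: [-1.1, 0.7, 4.5]
width: 0.0224
grip_force: 39.6
```

Call:
send_rows --pt "0 6.6 -2.9 0 0 0 -1" --pt "0 6.7 -2.5 0 0 0 -1" --pt "0 6.9 -2.1 0 0 0 -1" --pt "0 7 -1.7 0 0 0 -1" --pt "0 7.1 -1.3 0 0 0 -1" --pt "0 7.1 -0.9 0 0 0 -1" --pt "0 7.2 -0.4 0 0 0 -1"

```text
time_s: 6.55
eef_pos: [0.5124, 0.1026, 0.1804]
tool_rot: [-3.134, -0.002, 0.216]
wrist_force: [-7.9, 11.3, 14.9]
width: 0.0222
grip_force: 41.1
```

Call:
send_rows --pt "0 7.2 0 0 0 0 -1" --pt "0 7.2 0.4 0 0 0 -1" --pt "0 7.1 0.9 0 0 0 -1" --pt "0 7.1 1.3 0 0 0 -1" --pt "0 7 1.7 0 0 0 -1" --pt "0 6.9 2.1 0 0 0 -1" --pt "0 6.7 2.5 0 0 0 -1" --pt "0 0 0 0 0 0 -1"

```text
time_s: 7.55
eef_pos: [0.5234, 0.0524, 0.1704]
tool_rot: [-3.136, -0.001, 0.214]
wrist_force: [-3.6, 8.3, 9.6]
width: 0.0225
grip_force: 43.4
```

Call:
send_rows --pt "0 5 2.2 0 0 0 -1" --pt "0 4 1.8 0 0 0 -1" --pt "0 2 1 0 0 0 -1" --pt "0 0 0 0 0 0 -1" --pt "0 0 0 0 0 0 -1"

```text
time_s: 8.18
eef_pos: [0.5255, 0.0428, 0.1652]
tool_rot: [-3.135, -0.001, 0.215]
wrist_force: [-3.8, 8.6, 8.6]
width: 0.0225
grip_force: 44.3
```

Call:
send_rows --pt "0 3 1.5 0 0 0 -1" --pt "0 2 1 0 0 0 -1" --pt "0 0 0 0 0 0 -1" --pt "0 0 0 0 0 0 -1"

```text
time_s: 8.68
eef_pos: [0.5257, 0.0421, 0.1648]
tool_rot: [-3.131, -0.002, 0.217]
wrist_force: [-10.6, 14.9, 21.3]
width: 0.0225
grip_force: 45.8
```

The lever is at its stop: the last 5 mm gave only 0.7 mm while the force doubled, and total travel is 105 mm as expected. Now I ease it back at about 0.25 rad/s.

Call:
send_rows --pt "0 -3 -1.5 0 0 0 -1" --pt "0 -3 -1.5 0 0 0 -1" --pt "0 -3.4 -1.6 0 0 0 -1" --pt "0 -3.3 -1.5 0 0 0 -1" --pt "0 -3.3 -1.4 0 0 0 -1" --pt "0 -3.3 -1.3 0 0 0 -1" --pt "0 -3.4 -1.2 0 0 0 -1" --pt "0 -3.4 -1.1 0 0 0 -1" --pt "0 -3.5 -1 0 0 0 -1" --pt "0 -3.5 -0.9 0 0 0 -1" --pt "0 -3.5 -0.8 0 0 0 -1" --pt "0 -3.5 -0.7 0 0 0 -1" --pt "0 -3.6 -0.6 0 0 0 -1" --pt "0 -3.5 -0.5 0 0 0 -1" --pt "0 -3.6 -0.4 0 0 0 -1" --pt "0 -3.6 -0.3 0 0 0 -1" --pt "0 -3.6 -0.1 0 0 0 -1" --pt "0 -3.6 0 0 0 0 -1"

```text
time_s: 10.92
eef_pos: [0.5142, 0.0933, 0.1782]
tool_rot: [3.141, -0.001, 0.213]
wrist_force: [4.8, -2.4, 3.6]
width: 0.0223
grip_force: 42.8
```

Call:
send_rows --pt "0 -3.6 0.1 0 0 0 -1" --pt "0 -3.6 0.3 0 0 0 -1" --pt "0 -3.6 0.4 0 0 0 -1" --pt "0 -3.5 0.5 0 0 0 -1" --pt "0 -3.6 0.6 0 0 0 -1" --pt "0 -3.5 0.7 0 0 0 -1" --pt "0 -3.5 0.8 0 0 0 -1" --pt "0 -3.5 0.9 0 0 0 -1" --pt "0 -3.5 1 0 0 0 -1" --pt "0 -3.4 1.1 0 0 0 -1" --pt "0 -3.4 1.2 0 0 0 -1" --pt "0 -3.3 1.3 0 0 0 -1" --pt "0 -3.3 1.4 0 0 0 -1" --pt "0 -3.3 1.5 0 0 0 -1" --pt "0 0 0 0 0 0 -1" --pt "0 0 0 0 0 0 -1"

```text
time_s: 12.92
eef_pos: [0.5034, 0.141, 0.166]
tool_rot: [-3.141, 0.0, 0.213]
wrist_force: [5.2, -0.4, -0.7]
width: 0.0226
grip_force: 44.5
```

Call:
send_rows --pt "0 -2 0.8 0 0 0 -1" --pt "0 -2 0.6 0 0 0 -1" --pt "0 -2 0.4 0 0 0 -1" --pt "0 -1 0 0 0 0 -1" --pt "0 0 0 0 0 0 -1" --pt "0 0 0 0 0 0 -1"

```text
time_s: 13.68
eef_pos: [0.5026, 0.1447, 0.1645]
tool_rot: [3.137, 0.001, 0.212]
wrist_force: [5.8, -5.6, 2.1]
width: 0.0229
grip_force: 44.7
```

The lever is home: TCP y is back at 0.1447 and the contact force has reversed. I'll release and rise.

Call:
send_rows --pt "0 0 0 0 0 0 -0.4" --pt "0 0 0 0 0 0 -0.2" --pt "0 0 0 0 0 0 0.4" --pt "0 0 0 0 0 0 1" --pt "0 0 0 0 0 0 1" --pt "0 0 -10 0 0 0 1" --pt "0 0 -25 0 0 0 1" --pt "0 0 -30 0 0 0 1" --pt "0 0 -30 0 0 0 1" --pt "0 0 -10 0 0 0 1" --pt "0 0 0 0 0 0 1"

```text
time_s: 15.05
eef_pos: [0.5022, 0.1477, 0.2699]
tool_rot: [3.141, -0.001, 0.213]
wrist_force: [0.4, -0.2, -0.3]
width: 0.0856
grip_force: 0.0
```

Run:
```python
from h import *
s=env.get_state();print(s["time_s"],s["eef_pos"],s["tool_rot"],s["joint_pos"].round(2))
c=env.camera("scene");import pickle
o=pickle.load(open("c0.pkl","rb"))["scene"]
f=lambda c:cv2.resize(c["img"][220:340,270:400],(390,360),interpolation=cv2.INTER_CUBIC)
cv2.imwrite("pics/s2.png",np.hstack([f(o),f(c)])[:,:,::-1])
```

```text
15.05 [0.50220642 0.14770668 0.2698629 ] [ 3.14141872e+00 -1.02078424e-03  2.13159630e-01] [ 0.11  0.23 -0.56  1.82  0.14  1.13 -1.86]
```

View pics/s2.png

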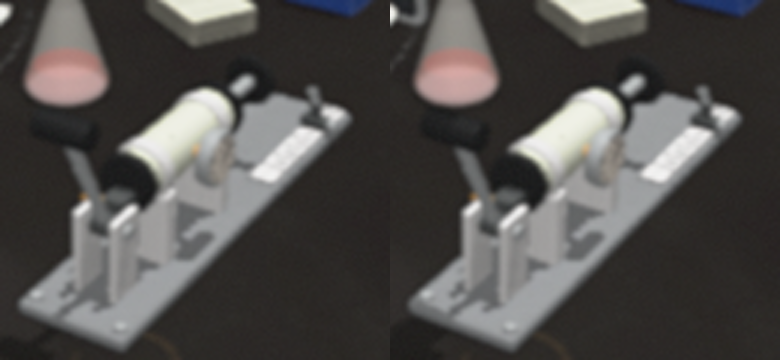

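The lever is visibly back home, matching the first picture, and nothing else moved. I'll go over the rod next and turn the tool 90° so it closes across the rod.

Call:
send_rows --pt "0 27 0 0 0 0 1" --pt "0 31 0 0 0 0 1" --pt "0 31 0 0 0 0 1" --pt "0 31 0 0 0 0 1" --pt "0 31 0 0 0 0 1" --pt "0 31 0 0 0 0 1" --pt "0 31 0 0 0 0 1" --pt "0 31 0 0 0 0 1" --pt "0 30 0 0 0 0 1" --pt "0 0 10 0 0 1 1" --pt "0 0 10 0 0 1 1" --pt "0 0 10 0 0 1 1" --pt "0 0 10 0 0 1 1" --pt "0 0 10 0 0 1 1" --pt "0 0 10 0 0 1 1" --pt "0 0 0 0 0 1 1" --pt "0 0 0 0 0 1 1"

```text
time_s: 17.23
eef_pos: [0.559, -0.12, 0.2075]
tool_rot: [3.14, 0.004, -0.488]
wrist_force: [-0.3, -0.4, -1.0]
width: 0.0855
grip_force: 0.0
```

Call:
send_rows --pt "0 0 0 0 0 1 1" --pt "0 0 0 0 0 1 1" --pt "0 0 0 0 0 1 1" --pt "0 0 0 0 0 1 1" --pt "0 0 0 0 0 1 1" --pt "0 0 0 0 0 1 1" --pt "0 0 0 0 0 1 1" --pt "0 0 0 0 0 1 1" --pt "0 0 0 0 0 1 1" --pt "0 0 0 0 0 1 1" --pt "0 0 0 0 0 0 1"

```text
time_s: 18.6
eef_pos: [0.5596, -0.1191, 0.2082]
tool_rot: [3.138, -0.002, -1.355]
wrist_force: [-0.6, -0.2, 1.0]
width: 0.0857
grip_force: 0.0
```

Run:
```python
from h import *
import pickle
s=env.get_state();print(s["time_s"],s["eef_pos"],s["tool_rot"],s["joint_pos"].round(2))
c=env.camera("wrist");save("w4",c);pickle.dump((c,s),open("w4.pkl","wb"))
```

```text
18.6 [ 0.55959181 -0.11910532  0.20822593] [ 3.13824740e+00 -1.69598548e-03 -1.35528129e+00] [-0.16  0.33  0.38  1.83 -0.14  1.01 -2.66]
```

View pics/w4.png

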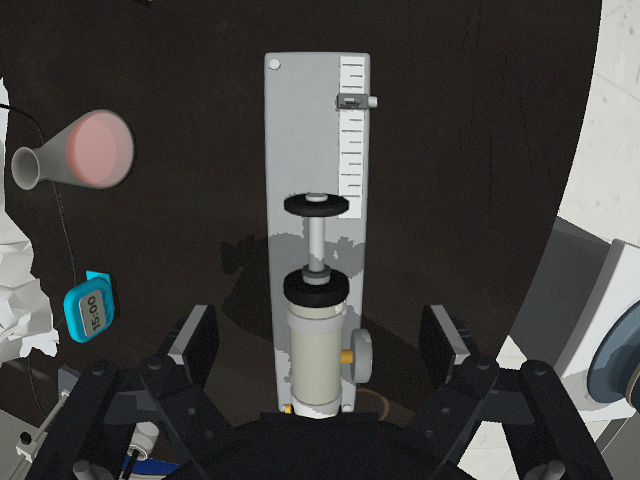

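Run:
```python
from h import *
import pickle
c,s=pickle.load(open("w4.pkl","rb"));print(s["joint_pos"])
print("disc",onz(c,316.5,206,.09,True),"rod mid",onz(c,317,240,.09,True),"nut top",onz(c,317,272,.115,True))
w1=pickle.load(open("w1.pkl","rb"))
print("tip",onz(c,351,101,.054,True))
o=np.hstack([cv2.resize(x,(400,400),interpolation=cv2.INTER_CUBIC) for x in(c["img"][70:220,265:415],w1["img"][50:150,370:490])])
cv2.imwrite("pics/z.png",o[:,:,::-1])
```

```text
[-0.16199883  0.33347167  0.37685292  1.82644018 -0.13927002  1.0103403
 -2.65555224]
disc [ 0.56303558 -0.13471999  0.09      ] rod mid [ 0.55710864 -0.10926846  0.09      ] nut top [ 0.55394068 -0.09470731  0.115     ]
tip [ 0.55299192 -0.21564507  0.054     ]
```

View pics/z.png

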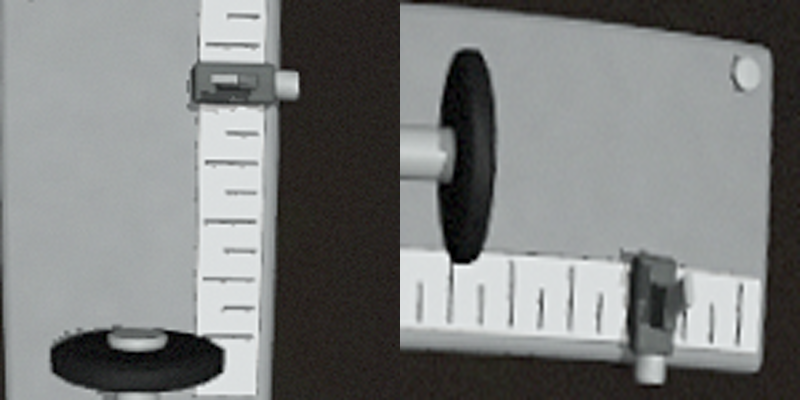

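I've now used all ten views, so from here I measure numerically. In w4 the pointer tip is about (352.7,97.8) and in w1 about (456.4,119.5). j7 sits near its limit, so I'll turn back 4° for margin.

Run:
```python
from h import *
import pickle
cs=pickle.load(open("c0.pkl","rb"));w4,_=pickle.load(open("w4.pkl","rb"));w1=pickle.load(open("w1.pkl","rb"));w2=pickle.load(open("w2.pkl","rb"))
ex=np.array([np.cos(1.783),np.sin(1.783),0])
def tri(rs):
    A=0;b=0
    for o,d in rs:
        d=d/np.linalg.norm(d);M=np.eye(3)-np.outer(d,d);A=A+M;b=b+M@o
    p=np.linalg.solve(A,b);return p,[round(1e3*np.linalg.norm(np.cross(d/np.linalg.norm(d),p-o)),1) for o,d in rs]
T=[ray(cs["scene"],374.7,249.3),ray(cs["side"],315,300),ray(w1,456.4,119.5,True),ray(w4,352.7,97.8,True)]
# disc: centroid of dark blob
def disc(c,u,v,r=38,fish=True):
    g=cv2.cvtColor(c["img"],cv2.COLOR_RGB2GRAY)
    m=np.uint8(g<45);n,l,st,ce=cv2.connectedComponentsWithStats(m);k=l[v,u];print(st[k],ce[k].round(1));return ce[k]
d1=disc(w1,391,100);d4=disc(w4,300,206);
D=[ray(cs["scene"],353.7,247),ray(cs["side"],303,269.3),ray(w1,391,89,True),ray(w4,316.5,205,True)]
t=tri(T);dd=tri(D)
print(t,dd,"draw",(t[0]-dd[0])@ex)
t=tri(T[2:]);dd=tri(D[2:]);print(t,dd,"draw",(t[0]-dd[0])@ex)
for i in range(4):
  n=[.054,.09];print([round(1e3*float((T[i][0]+T[i][1]*(.054-T[i][0][2])/T[i][1][2]-D[i][0]-D[i][1]*(.09-D[i][0][2])/D[i][1][2])@ex),1)])
```

```text
[382  63  16  53 583] [389.5  89.1]
[ 284  194   64   23 1003] [315.7 205.5]
(array([ 0.55428008, -0.21876305,  0.05248501]), [np.float64(2.2), np.float64(0.8), np.float64(3.5), np.float64(2.2)]) (array([ 0.5633972 , -0.13748137,  0.0876856 ]), [np.float64(1.8), np.float64(1.2), np.float64(1.5), np.float64(2.5)]) draw -0.07753826215551692
(array([ 0.5548255 , -0.21701719,  0.05716227]), [np.float64(2.6), np.float64(2.6)]) (array([ 0.5633324 , -0.13719098,  0.09681183]), [np.float64(0.2), np.float64(0.2)]) draw -0.07624396587196326
[-80.5]
[-74.7]
[-75.3]
[-78.9]
```

Call:
send_rows --pt "0 0 0 0 0 -0.8 0.3" --pt "0 0 20 0 0 0 0.3" --pt "0 0 30 0 0 0 0.3" --pt "0 0 30 0 0 0 0.3" --pt "0 0 30 0 0 0 0.3" --pt "0 0 18 0 0 0 0.3" --pt "0 0 7 0 0 0 0.3" --pt "0 0 0 0 0 0 0.3" --grip_force 80

```text
time_s: 19.65
eef_pos: [0.5603, -0.1203, 0.0746]
tool_rot: [-3.141, 0.0, -1.288]
wrist_force: [-0.4, -0.4, 1.0]
width: 0.0559
grip_force: 0.0
```

Run:
```python
from h import *
s=env.get_state();print(s["time_s"],s["eef_pos"],s["tool_rot"],s["joint_pos"].round(3))
c=env.camera("wrist");g=cv2.cvtColor(c["img"],cv2.COLOR_RGB2GRAY)
n,l,st,ce=cv2.connectedComponentsWithStats(np.uint8(g<45))
for k in range(1,n):
    if st[k][4]>300:print(st[k],ce[k].round(1))
for v in (280,300,320,340):print(v,''.join('%4d'%x for x in g[v,220:420:6]))
import pickle;pickle.dump(c,open("w5.pkl","wb"))
```

```text
19.65 [ 0.56030332 -0.12028996  0.07455437] [-3.14127569e+00  4.21422071e-04 -1.28779530e+00] [-0.094  0.5    0.305  1.936 -0.217  0.737 -2.521]
[ 31 100  30 108 406] [ 51.3 157.8]
[ 258  261  123   59 4175] [318.6 289.6]
[ 189  266   50   53 1781] [214.  290.4]
[  161   296   439   184 27954] [347.5 430.5]
[ 382  296   24   93 1122] [391.6 338.3]
[ 29 314  24  60 370] [ 43.9 346.7]
[ 399  326   44   68 1016] [419.1 365.1]
[  37  357  146  123 5558] [113.5 435.2]
280   39  43  42  37 157 157 156  37  37  36  34  34  33  28 195 142 145 144 124 143 178  29  35  29  34  34 227 221 150  58  59  60  59  56
300   31  38  35 147 150  38 162  38  42  41  35  28  34  34  31  29  29  28  27  25  28  30  32  23  28  39  41 155  40 149 148  61  62  61
320   51 152 128 115  30  37 157 158 158 159  59  44  42  48  45  64  59  65  63  61  60  58  51  56  46 222 216  64  37  32 150 145 108  67
340  135 131  30  29  33  24 161 158 156 159 160 157 155 158 161 183 185 174 147 158 157 216 213 215 214 214 214  37  33  33  34 130 150 141
```

The disc spans columns 258-381, so it is centred ahead of the pads. I'll square up and close.

Call:
send_rows --pt "0 0 2 0 0 0.6 0.3" --pt "0 0 0 0 0 0 -1" --pt "0 0 0 0 0 0 -1" --pt "0 0 0 0 0 0 -1" --pt "0 0 0 0 0 0 -1" --pt "0 0 0 0 0 0 -1" --pt "0 0 0 0 0 0 -1" --pt "0 0 0 0 0 0 -1" --pt "0 0 0 0 0 0 -1"

```text
time_s: 20.82
eef_pos: [0.5612, -0.1199, 0.0733]
tool_rot: [-3.139, -0.0, -1.34]
wrist_force: [1.6, 1.4, 5.8]
width: 0.0091
grip_force: 78.0
```

Run:
```python
from h import *
s=env.get_state();print(s["time_s"],s["eef_pos"],s["tool_rot"],s["joint_pos"].round(3),s["width"])
```

```text
20.825 [ 0.56121642 -0.11989754  0.07325673] [-3.13930394e+00 -2.96403489e-04 -1.34008798e+00] [-0.106  0.504  0.321  1.937 -0.23   0.734 -2.562] 0.009079901337543819
```

Call:
send_rows --pt "4 0 0 0 0 0 -1" --pt "6 0.1 0 0 0 0 -1" --pt "6 0.1 0 0 0 0 -1" --pt "6 0.1 0 0 0 0 -1" --pt "6 0.1 0 0 0 0 -1" --pt "6 0.1 0 0 0 0 -1" --pt "6 0.1 0 0 0 0 -1" --pt "6 0.1 0 0 0 0 -1" --pt "6 0.1 0 0 0 0 -1" --pt "6 0.1 0 0 0 0 -1" --pt "6 0.1 0 0 0 0 -1" --pt "6 0.1 0 0 0 0 -1" --pt "4 0.1 0 0 0 0 -1" --pt "0 0 0 0 0 0 -1" --pt "0 0 0 0 0 0 -1"

```text
time_s: 22.7
eef_pos: [0.5758, -0.188, 0.0732]
tool_rot: [3.141, 0.007, -1.338]
wrist_force: [-2.4, 9.3, 11.0]
width: 0.0095
grip_force: 78.9
```

Run:
```python
from h import *
import pickle
s=env.get_state();p=s["eef_pos"];ex=np.array([np.cos(1.783),np.sin(1.783),0])
print(s["time_s"],p,s["tool_rot"],s["joint_pos"].round(3),"draw",-(p-[.56122,-.11990,.0733])@ex, s["wrist_force"])
cs={n:env.camera(n) for n in("scene","side","wrist")};pickle.dump(cs,open("c6.pkl","wb"))
for n in cs:
    save(n+"6",cs[n]);g=cv2.cvtColor(cs[n]["img"],cv2.COLOR_RGB2GRAY)
    k0=dict(scene=(200,300,330,420),side=(240,340,270,370),wrist=(60,320,230,420))[n]
    m=np.uint8(g<(45 if n=="wrist" else 38))[k0[0]:k0[1],k0[2]:k0[3]]
    q,l,st,ce=cv2.connectedComponentsWithStats(m)
    for k in range(1,q):
        if st[k][4]>25:print(n,st[k]+[k0[2],k0[0],0,0,0],(ce[k]+[k0[2],k0[0]]).round(1))
```

```text
22.7 [ 0.57576951 -0.18799533  0.07318462] [ 3.14124354  0.00668189 -1.33800586] [ 0.015  0.548  0.318  1.856 -0.242  0.778 -2.445] draw 0.0696322339653213 [-2.42437711  9.32182705 10.95256167]
scene [364 221  12   7  31] [370.4 223.5]
scene [330 234  20  25 103] [337.4 244. ]
scene [367 234   7  11  57] [370.  238.8]
scene [384 279  36  21 320] [405.5 291.4]
scene [350 293  11   7  44] [355.4 297. ]
side [278 251  13  19 100] [282.4 259.6]
side [312 269  30  35 326] [324.7 285.6]
side [270 308  74  32 698] [293.  330.1]
side [342 322  28  18 195] [355.7 331.1]
wrist [ 258  262  125   58 4304] [318.2 291.2]
wrist [230 268  14  52 584] [235.8 295.4]
```

```bash
cat > m.py <<'E'
from h import *
import pickle
ex=np.array([np.cos(1.783),np.sin(1.783),0]);ey=np.array([-ex[1],ex[0],0]);O=np.array([.5635,-.1380,0])-(-.094)*ex
def cloud(c,fish):
    K=c["camera_matrix"];v,u=np.mgrid[0:480,0:640].astype(float);a=(u-K[0,2])/K[0,0];b=(v-K[1,2])/K[1,1]
    if fish:
        r=np.hypot(a,b)+1e-9;t=np.tan(np.minimum(r,1.4))/r;a,b=a*t,b*t
    z=c["depth"];p=np.stack([a*z,-b*z,-z],-1);T=np.linalg.inv(c["camera_from_world"])
    w=p@T[:3,:3].T+T[:3,3]-O
    return np.stack([w@ex,w@ey,w[...,2]],-1)*1e3,z>0
E
python3 - <<'E'
from m import *
w4,_=pickle.load(open("w4.pkl","rb"));c6=pickle.load(open("c6.pkl","rb"));c0=pickle.load(open("c0.pkl","rb"))
for n,c,f in[("w1",pickle.load(open("w1.pkl","rb")),1),("w4",w4,1),("w6",c6["wrist"],1),("sc0",c0["scene"],0),("si0",c0["side"],0),("sc6",c6["scene"],0),("si6",c6["side"],0)]:
    P,ok=cloud(c,f);x,y,z=P[...,0],P[...,1],P[...,2]
    m=ok&(abs(x+172)<14)&(abs(y-25)<9)&(z>42)&(z<60);print(n,"tip",m.sum(),P[m].mean(0).round(1) if m.any() else "",P[m].min(0).round(1) if m.any() else "",P[m].max(0).round(1) if m.any() else "")
    for lo in((-110,-80),(-185,-150)):
        m=ok&(x>lo[0])&(x<lo[1])&(np.hypot(y,z-90)<27)&(np.hypot(y,z-90)>13)&(z>62)
        if m.sum()>5:print("   disc",m.sum(),np.percentile(x[m],[2,25,50,75,98]).round(1),"y",np.percentile(y[m],[2,98]).round(1),"z",np.percentile(z[m],[2,98]).round(1))
    m=ok&(abs(x+150)<40)&(abs(y-25)<12)&(z>5)&(z<20);print("   plate z",np.median(z[m]) if m.any() else "")
E
```

```text
w1 tip 60 [-168.2   27.5   50.3] [-170.2   21.1   42.9] [-166.9   33.1   57.4]
   disc 660 [-95.7 -92.9 -90.4 -88.7 -88. ] y [-21.9  21.8] z [ 76.9 115.2]
   plate z 16.431498387880715
w4 tip 64 [-169.3   26.6   52.7] [-171.6   21.    42. ] [-167.8   33.4   57.7]
   disc 1049 [-96.9 -96.2 -95.  -92.5 -89.6] y [-21.9  21.1] z [ 78.6 115.1]
   plate z 16.3653073735274
w6 tip 246 [-170.1   26.5   51.3] [-171.1   20.8   42.1] [-167.8   33.7   57.3]
   disc 6557 [-166.5 -166.  -165.3 -161.8 -151.4] y [-21.5  20.3] z [ 73.7 114.8]
   plate z 16.383821933325855
sc0 tip 14 [-169.8   28.    48.3] [-172.9   23.4   42.2] [-165.7   32.    53.7]
   disc 147 [-95.3 -91.8 -90.2 -88.6 -86.1] y [-19.3  24. ] z [ 69.1 113.3]
   plate z 14.817952594646632
si0 tip 26 [-170.7   27.6   48.9] [-174.    20.8   42.5] [-166.9   33.2   55.6]
   disc 232 [-99.9 -97.7 -96.3 -94.9 -90.2] y [-19.9  22.7] z [ 69.8 113.5]
   plate z 16.27181235591563
sc6 tip 13 [-169.1   28.1   49.2] [-173.5   23.2   43.9] [-165.4   33.6   53.3]
   disc 51 [-168.4 -162.2 -159.7 -158.  -150.1] y [-9.5 24. ] z [ 68.9 111.6]
   plate z 14.806884799148046
si6 tip 26 [-170.5   27.5   48.8] [-173.3   20.9   42.5] [-166.1   32.4   56.1]
   disc 290 [-168.6 -166.9 -165.6 -163.6 -151.5] y [-19.6  22.4] z [ 69.5 114. ]
   plate z 16.086031352955608
```

The depth clouds agree: tip centre at x ≈ -169.6, disc centre now ≈ -162. That leaves about 7.5 mm to draw.

Call:
send_rows --pt "3 0.1 0 0 0 0 -1" --pt "3 0 0 0 0 0 -1" --pt "1.5 0 0 0 0 0 -1" --pt "0 0 0 0 0 0 -1" --pt "0 0 0 0 0 0 -1" --pt "0 0 0 0 0 0 -1"

```text
time_s: 23.6
eef_pos: [0.5773, -0.1949, 0.0732]
tool_rot: [3.141, 0.007, -1.338]
wrist_force: [-2.5, 8.9, 12.0]
width: 0.0096
grip_force: 79.0
```

```bash
cat > n.py <<'E'
from m import *
s=env.get_state();p=s["eef_pos"];print(s["time_s"],p,"draw",-(p-[.56122,-.11990,.0733])@ex,s["width"])
for n,f in(("wrist",1),("side",0)):
    c=env.camera(n);P,ok=cloud(c,f);x,y,z=P[...,0],P[...,1],P[...,2]
    for a in range(42,60,3):
        m=ok&(abs(x+170)<9)&(abs(y-27)<7)&(z>a)&(z<=a+3)
        if m.sum()>2:print(n,"tip z",a,m.sum(),np.percentile(x[m],[3,50,97]).round(1),np.percentile(y[m],[3,97]).round(1))
    m=ok&(x>-185)&(x<-158)&(np.hypot(y,z-90)<23)&(np.hypot(y,z-90)>13)&(z>66);print("   disc",m.sum(),np.percentile(x[m],[2,25,50,75,98]).round(1))
    m=ok&(x>-185)&(x<-158)&(abs(y)<10)&(z>112)&(z<120);print("   disc top rim",m.sum(),np.percentile(x[m],[2,50,98]).round(1) if m.any() else "")
E
python3 n.py
```

```text
23.6 [ 0.57725655 -0.19490931  0.07316826] draw 0.07670431715902128 0.00959400341342276
wrist tip z 42 31 [-170.9 -170.6 -169.8] [25.4 33.4]
wrist tip z 45 38 [-171.2 -170.7 -169.8] [24.2 32.3]
wrist tip z 48 42 [-171.1 -170.8 -169.2] [22.7 31.3]
wrist tip z 51 60 [-171.2 -170.4 -168.6] [21.3 30.2]
wrist tip z 54 84 [-170.8 -169.6 -168.1] [21.8 28.7]
   disc 4250 [-173.8 -173.3 -173.  -172.4 -158.6]
   disc top rim 1282 [-173.  -169.4 -159.2]
side tip z 42 4 [-172.7 -171.8 -171.5] [26.3 33.1]
side tip z 45 7 [-173.  -171.1 -168.7] [24.9 32.9]
side tip z 48 6 [-171.2 -170.5 -168.9] [23.1 29.5]
side tip z 51 5 [-171.4 -169.9 -169.7] [23.1 29.3]
side tip z 54 3 [-171.4 -170.3 -169.2] [23.1 28.5]
   disc 245 [-175.9 -174.  -172.8 -171.5 -158.8]
   disc top rim 25 [-174.3 -167.2 -158.8]
```

The disc centre is at ≈ -169.1 and the tip at ≈ -169.6. One last nudge of 0.6 mm, then I hold and check that it stays steady.

Call:
send_rows --pt "0.6 0 0 0 0 0 -1" --pt "0 0 0 0 0 0 -1" --pt "0 0 0 0 0 0 -1" --pt "0 0 0 0 0 0 -1" --pt "0 0 0 0 0 0 -1" --pt "0 0 0 0 0 0 -1" --pt "0 0 0 0 0 0 -1" --pt "0 0 0 0 0 0 -1"

```text
time_s: 24.7
eef_pos: [0.5774, -0.1955, 0.0732]
tool_rot: [3.141, 0.007, -1.338]
wrist_force: [-2.4, 10.2, 12.0]
width: 0.0094
grip_force: 79.0
```

```bash
python3 n.py | grep -E "draw|disc|z 54" && python3 -c "
from station import env
print(env.job_done())"
```

```text
24.7 [ 0.5774142  -0.19547046  0.07319593] draw 0.07728608449374648 0.009438015549297716
wrist tip z 54 84 [-170.9 -169.6 -168.1] [21.5 28.8]
   disc 4304 [-174.3 -173.9 -173.6 -173.  -159.1]
   disc top rim 1302 [-173.6 -170.  -159.5]
   disc 228 [-176.5 -174.9 -173.9 -172.6 -159.1]
   disc top rim 27 [-175.7 -166.1 -158.4]
the job is handed in; nothing more can be done
None
```

I pulled the vent lever to its stop and eased it back home, then drew the plunger about 77 mm, until the handle disc was in line with the index pointer to within about 0.5 mm by camera depth. I handed the job in at about 25 s with the rod still gripped steadily; the flask, timer and vial were never touched.

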